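# Hook the shelf divider bar onto its stud

### The job

Fit the loose divider bar onto the keeper strip on the cabinet shelf: take it by its wooden fence, tilt its eye end down past the wide head of the stud, draw it by feel until the eye's end edge meets the stud's neck, then level it so that it is caught under the head and lies flat on the strip with its plain end between the two cheeks, and let go. The stud may be clamped anywhere along its slot, so feel for it and be gentle: never let the bar bear on the strip or stud with more than about 30 N. Leave the crockery and the rest where it stands.

Things in the scene. Friction and masses are not known exactly. Their poses are not given: they have to be found in the camera images.
- keeper: Keeper strip: aluminium strip fixed to the shelf, 230 mm long (x from -125 to +105), 64 wide, 20 high. Origin on the shelf (underside), +x along the strip from the stud end (away from the robot) to the cradle end (towards it), z up. A steel stud with a wide round head rises from its top face near the -x end; two low cheeks at the +x end form the cradle.
- stud_slot (a point): Middle of the stud's slot, on the strip's top face (keeper x -78, y 0, z 20 mm). Stud: round neck 8 mm diameter, 12 high, then a flat round head 32 diameter, 4 thick (underside 12, top 16 above the strip's top face). It is clamped rigidly up to 9 mm either way along the keeper's x from this point (y exact); its true place is not reported: feel or look for it.
- cradle (a point): Middle of the cradle floor, on the strip's top face (keeper x +80, y 0, z 20 mm). The two cheeks stand 14 mm above the floor, 32 apart inside, 40 long in x, 8 thick.
- bar: Divider bar, loose, 0.15 to 0.26 kg: flat steel bar 5 mm thick, 180 long (x -90 to +90), flat on the shelf at the start. Origin under its middle, on the underside; x from the eye end (-x, away from the robot at the start) to the plain end (+x), z up. 52 wide from x -90 to -45, else 26. Fitted, its x points as the keeper's x and its underside is on the strip's top face.
- fence (a point): Grip point on the centre of the upright wooden fence (bar x 0, y 0, z 29 mm): the fence is 10 mm thick (y), 90 long (bar x -45 to +45), and its top is 47 above the bar's underside, 42 above the steel.
- toe_edge (a point): Middle of the eye's end edge, on the underside (bar x -82, y 0, z 0 mm): the edge that comes against the stud's neck. The eye is a through hole 25 mm along x (x -82 to -57) by 38 across, with a rim of 8 at the end and 7 at the sides. Being shorter than the head is wide, it cannot pass flat.
- eye (a point): Middle of the eye, on the underside (bar x -69.5 mm). How it goes on: bar tilted 35 to 40 degrees, eye end low; lower the end rim beyond the head on the keeper's -x side until its tip is on the strip; draw towards keeper +x until the toe edge is against the neck (within 2 mm, else the eye's other edge lands on the head); then level the bar about that edge.
- far_end (a point): Middle of the bar's plain end, on its underside (bar x +90, y 0, z 0 mm): comes to lie between the cheeks.
- cezve: Bystander: stainless coffee pot 75 high, 76 across, with a long dark handle towards its own +x (130 from its axis, 90 high). Origin: underside centre.
- saucers: Bystander: stack of three white saucers, 120 across, 36 high. Origin: underside centre.
- canister: Bystander: closed tin canister, 93 across, 143 high with its knob. Origin: underside centre.
- cup: Bystander: small glass cup, 56 across, 62 high, standing between the bar and the keeper strip. Origin: underside centre.
- sugar_jar: Bystander: white jar with a wooden lid, 68 across, 95 high. Origin: underside centre.
- mug: Bystander: white mug, 76 across, 85 high, handle at +y. Origin: underside centre.
- scoop: Bystander: grey plastic measuring spoon, 150 long, lying on the shelf along its x. Origin: its underside, about mid-length.

How it is judged:
By the outcome, as a careful person would: the job done as asked, in the order asked, and still so for the second after the job is handed in, with the robot touching nothing.
It also fails if it takes over 61 s, if anything falls off the work surface, if the arm or the gripper's body presses on something with over 40 N, if the wrist force passes 120 N, or if a joint passes its speed limit or range.

### The arm

A 6-joint arm with a two-finger parallel gripper is mounted at the origin on the work surface. World frame = base frame: x ahead of the robot, y to its left, z up, the work surface at z = 0. Lengths are in m, angles in degrees, forces in N, time in s.
With the tool pointing down it reaches from about 0.4 to 0.825 m from the base axis. Payload 7 kg.
Tool frame: the origin (TCP) lies at the very end of the fingers, on their centre line; the grasp point (between the pads) lies 19 mm behind it; z points along the fingers, y is the direction in which the jaws open and shut (so a half turn about z gives the same grasp; the last joint's range is limited). The gripper opens to 88 mm and grips with 3 to 60 N. Pads are 19 mm wide; open, the fingers measure 130 mm over their backs; the gripper's body (78 mm by 193 mm) begins 47 mm behind the grasp point.
Start: joints at [-47.951, 20.546, 0.682, 0, -70.136, -16.507], TCP at [0.291, -0.609, 0.227] pointing down, gripper open.
Joint ranges: [-176.03, 176.03], [-82.01, 121.73], [-58.28, 71.71], [-173.87, 95.51], [-174.79, -0.11], [-173.66, 173.66]. Speed limits (degrees/s): [136.94, 136.94, 172.46, 180, 180, 180].

### API

Orientations are given as [roll, pitch, yaw] about the fixed x, y, z axes, in that order (R = Rz(yaw) Ry(pitch) Rx(roll)).
In Python, from plant import telemetry, snapshot, calibration, workorder gives the robot as it stands. The module is installed in compiled form; this text tells all that it offers.
- The arm moves only by the tool step_arm, never from a script. Its argument "plan" is text: rows parted by semicolons, each of 7 numbers parted by spaces: the finger opening in cm, from 0 to 8.76, then the shift along the tool's x, y, z in cm, then the turn, a rotation vector about the tool's x, y, z in degrees. A call has 1 to 12 rows; each row shifts and turns the commanded pose from where the row before left it, along the tool's axes as they then stand; what a row does not reach is not made up. A row lasts 1/12 s, in which the tool goes at most 41.7 mm and 7.16 degrees, less where a joint would pass 70% of its speed; a pose out of reach is approached as far as the arm can. A call with a gripper value outside its range is refused whole. The fingers move at their own pace and stop on an object; the grip force is fixed at half the most. Time passes only in rows, so rows that do not move let the fingers close. It gives the time, the measured TCP pose, the force and the opening at its end, in the units of the state.
- telemetry.get_obs(): the state, without advancing time (a new reading comes with each control period).
- snapshot(name): name is "scene" or "top"; returns the picture (400x640x3 uint8, blue, green, red); there is no depth.
- calibration(name): a dict with "K" (3x3 intrinsics, pixels), "k1" (the pictures are not rectified: a ray, as slopes to the right and down, at radius r is drawn at 1 + k1 r^2 times it, then the intrinsics apply), "camera_from_world" (4x4, takes a point from world to camera coordinates). Camera axes: x right, y up, looking along -z (the intrinsics and any distortion apply to the point x, -y, -z); pixel columns grow to the right and rows downward; lengths in m; the calibration is good to about 2 mm. A picture is of the moment at which its call begins. calibration takes no time and is no camera call.
- workorder.close_job(): hands the job in, once; it reports no verdict.
The state is a dict: "clock": time; "joint_pos": joint angles; "qvel": joint speeds; "tau": joint torques, N m; "tool_pos": TCP position; "orientation": TCP orientation; "force": force on the tool from outside, world axes, zero at the start; "moment": the same for the moment, N m; "opening": finger opening in m.
Only numpy, scipy, OpenCV 4.12 (cv2) and the standard library are available. Lean on these libraries where they do the work, as an engineer would, in place of code of your own. Each camera call takes 0.05 s, during which the arm holds its last target.

## Working session

There is one attempt and no reset: what is moved stays moved. The work goes in short steps, Python scripts to look and compute and a tool call to move; the robot and the scene stay as the last step left them, time stands still between calls to the robot, and variables do not carry over. Pictures are saved under pics/ and viewed, and the job is handed in when it is done.

Besides the shell and the picture viewer there is one more tool, called after "Request:" as name(argument=value, ...), one argument or row to a line, values as JSON. step_arm: Moves the arm, as the interface text tells. Its arguments: {"type":"object","properties":{"plan":{"type":"string"}},"required":["plan"]}

```bash
mkdir -p pics
python3 - <<'E'
from plant import telemetry,snapshot,calibration
import cv2,numpy as np
print(telemetry.get_obs())
for n in("scene","top"):
    im=snapshot(n); cv2.imwrite(f"pics/{n}0.png",im)
    c=calibration(n); print(n,c)
E
```

```text
{'clock': 0.0, 'joint_pos': array([-4.79506896e+01,  2.05896983e+01,  6.33279721e-01, -2.02120413e-02,
       -7.01344242e+01, -1.65076603e+01]), 'qvel': array([ 0.06476459, -0.00371707, -0.01193205,  0.04380795, -0.01379113,
        0.03992185]), 'tau': array([ 4.12677355e-04, -5.82720888e+01,  2.93054116e+01,  6.99736789e+00,
        6.74028648e-03, -1.71280631e-04]), 'tool_pos': array([ 0.29081283, -0.60860162,  0.22563824]), 'orientation': array([ 1.79907502e+02, -7.59743060e-03, -1.54465227e+02]), 'force': array([ 0.15718287, -0.53780516,  0.39130798]), 'moment': array([-0.00204402,  0.0109594 ,  0.02773616]), 'opening': 0.08754325550606352}
scene {'K': array([[480.91416251,   0.        , 326.92500307],
       [  0.        , 480.91416251, 199.23335686],
       [  0.        ,   0.        ,   1.        ]]), 'k1': -0.10120206873297444, 'camera_from_world': array([[ 0.6084642 ,  0.79355071,  0.0069707 , -0.3303477 ],
       [-0.68989092,  0.52459992,  0.49884411,  0.37040392],
       [ 0.39220127, -0.3083378 ,  0.86666369, -1.49121133],
       [ 0.        ,  0.        ,  0.        ,  1.        ]])}
top {'K': array([[490.31136448,   0.        , 318.70691046],
       [  0.        , 490.31136448, 193.6466037 ],
       [  0.        ,   0.        ,   1.        ]]), 'k1': -0.15526515101602995, 'camera_from_world': array([[-0.00934557, -0.99959174, -0.02700042,  0.01716767],
       [ 0.9939848 , -0.01223288,  0.10883282, -0.57399339],
       [-0.10911868, -0.0258209 ,  0.99369331, -1.18405971],
       [ 0.        ,  0.        ,  0.        ,  1.        ]])}
```

View pics/scene0.png

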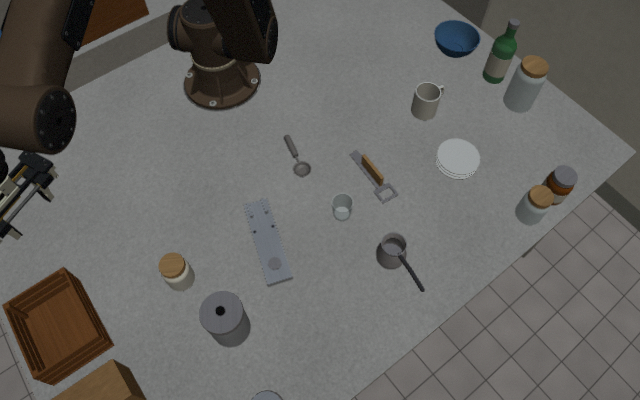

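View pics/top0.png

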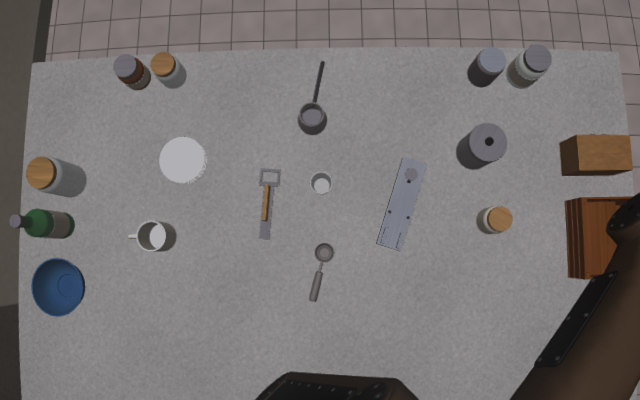

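The top view shows the bar near (266,204) with its eye at the upper end, the cup at (320,183), and the strip at about (402,204) with the stud head near (411,173). I'll zoom in.

```bash
cat > h.py <<'E'
import numpy as np,cv2
from plant import calibration
def ray(n,uv):
    c=calibration(n);K=c["K"];T=c["camera_from_world"]
    p=cv2.undistortPoints(np.array([[uv]],float),K,np.array([c["k1"],0,0,0.])).ravel()
    d=np.array([p[0],-p[1],-1.]);R=T[:3,:3]
    return -R.T@T[:3,3],R.T@d
def onz(n,uv,z):
    o,d=ray(n,uv);return o+d*(z-o[2])/d[2]
def proj(n,P):
    c=calibration(n);T=c["camera_from_world"];q=T[:3,:3]@np.array(P)+T[:3,3]
    v=np.array([[[q[0],-q[1],-q[2]]]])
    return cv2.projectPoints(v,np.zeros(3),np.zeros(3),c["K"],np.array([c["k1"],0,0,0.]))[0].ravel()
E
python3 - <<'E'
import cv2
t=cv2.imread("pics/top0.png");s=cv2.imread("pics/scene0.png")
cv2.imwrite("pics/t_bar.png",cv2.resize(t[160:250,230:340],None,fx=6,fy=6,interpolation=cv2.INTER_CUBIC))
cv2.imwrite("pics/t_keep.png",cv2.resize(t[150:255,365:435],None,fx=5.7,fy=5.7,interpolation=cv2.INTER_CUBIC))
cv2.imwrite("pics/s_keep.png",cv2.resize(s[190:290,235:305],None,fx=6,fy=6,interpolation=cv2.INTER_CUBIC))
cv2.imwrite("pics/s_bar.png",cv2.resize(s[140:220,320:410],None,fx=7,fy=7,interpolation=cv2.INTER_CUBIC))
E
```

```text
(no output)
```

View pics/t_bar.png

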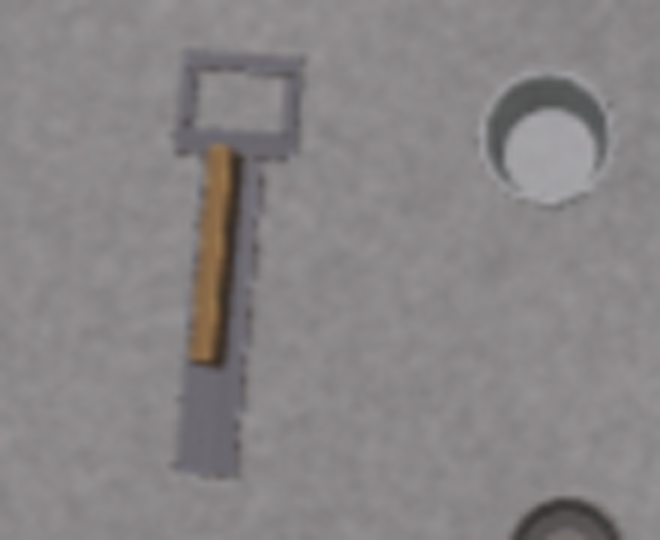

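View pics/t_keep.png

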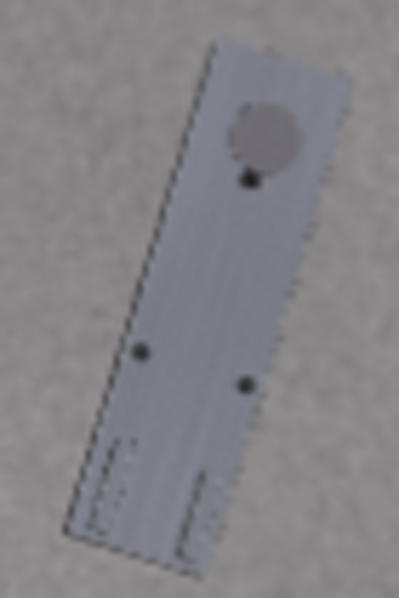

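View pics/s_keep.png

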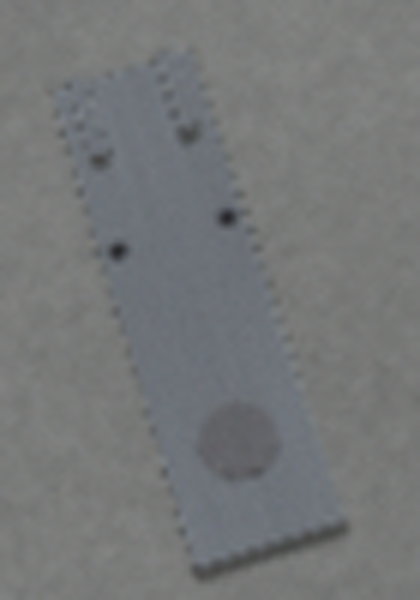

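View pics/s_bar.png

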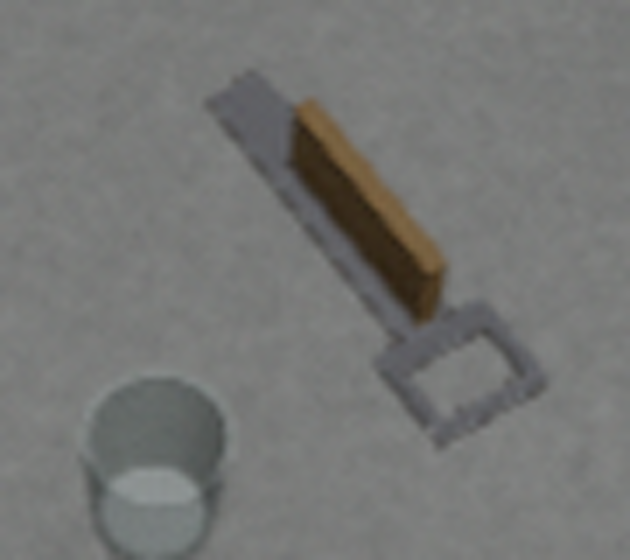

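Run:
```python
from h import *
def cr(n,pts,s,off,z):
    return np.array([onz(n,((p[0]+.5)/s-.5+off[0],(p[1]+.5)/s-.5+off[1]),z)[:2] for p in pts])
# fine colour info
for n in("top","scene"):
    im=cv2.imread(f"pics/{n}0.png").astype(int)
    b,g,r=[im[...,i] for i in range(3)]
    roi=(slice(150,255),slice(365,435)) if n=="top" else (slice(190,290),slice(235,305))
    m=((b-r)>8).astype(np.uint8); mm=np.zeros_like(m); mm[roi]=m[roi]
    cs,_=cv2.findContours(mm,cv2.RETR_EXTERNAL,cv2.CHAIN_APPROX_NONE); c=max(cs,key=cv2.contourArea)
    rect=cv2.minAreaRect(c); P=cv2.boxPoints(rect)
    print(n,"keep px",P.round(1).tolist())
    W=np.array([onz(n,p,.02)[:2] for p in c[:,0,:].astype(float)])
    rw=cv2.minAreaRect((W*1000).astype(np.float32)); print("world rect",rw, cv2.boxPoints(rw).round(1).tolist())
k=cr("top",[(215,40),(350,77),(204,577),(65,532)],5.7,(365,150),.02)*1000
print("keeper top corners",k.round(1), np.linalg.norm(k[0]-k[3]),np.linalg.norm(k[1]-k[0]))
k=cr("scene",[(198,567),(345,522),(195,47),(50,90)],6,(235,190),.02)*1000
print("keeper scene corners",k.round(1), np.linalg.norm(k[0]-k[3]),np.linalg.norm(k[1]-k[0]))
print("head top",cr("top",[(264,139)],5.7,(365,150),.036)*1000,cr("scene",[(239,441)],6,(235,190),.036)*1000)
b=cr("top",[(184,52),(306,55),(240,476),(175,468)],6,(230,160),.005)*1000
print("bar",b.round(1)); 
b=cr("top",[(199,70),(286,72),(280,133),(195,133)],6,(230,160),.005)*1000
print("eye",b.round(1),b.mean(0))
b=cr("top",[(209,145),(238,148),(220,364),(190,360)],6,(230,160),.047)*1000
print("fence top",b.round(1),b.mean(0))
b=cr("scene",[(308,97),(444,266),(430,283),(295,113)],7,(320,140),.047)*1000
print("fence top scene",b.round(1),b.mean(0))
b=cr("scene",[(487,301),(549,378),(440,445),(378,368)],7,(320,140),.003)*1000
print("eye end scene",b.round(1))
b=cr("scene",[(253,68),(207,103)],7,(320,140),.003)*1000
print("plain end scene",b.round(1))
print("cup",cr("top",[(547,140)],6,(230,160),.062)*1000)
```

```text
top keep px [[376.3999938964844, 242.8000030517578], [402.70001220703125, 156.5], [426.79998779296875, 163.8000030517578], [400.5, 250.10000610351562]]
world rect ((549.7610473632812, -196.11624145507812), (62.64552307128906, 227.6596221923828), 71.64521026611328) [[431.8999938964844, -190.0], [647.9000244140625, -261.70001220703125], [667.7000122070312, -202.1999969482422], [451.6000061035156, -130.5]]
scene keep px [[243.1999969482422, 204.1999969482422], [267.70001220703125, 196.6999969482422], [291.8999938964844, 276.3999938964844], [267.3999938964844, 283.79998779296875]]
world rect ((547.1854248046875, -193.52207946777344), (61.42799377441406, 231.03359985351562), 71.80654907226562) [[427.8999938964844, -186.60000610351562], [647.2999877929688, -258.79998779296875], [666.5, -200.39999389648438], [447.0, -128.3000030517578]]
keeper top corners [[ 666.9 -200.9]
 [ 649.7 -260.5]
 [ 430.5 -189.7]
 [ 450.9 -129.5]] 227.52095505607755 62.11464112634114
keeper scene corners [[ 647.7 -258.6]
 [ 667.5 -201. ]
 [ 448.8 -125.8]
 [ 428.6 -188. ]] 230.19516577034625 60.91047936123216
head top [[ 619.97525048 -218.59661732]] [[ 619.39969236 -217.65896692]]
bar [[644.4 160.9]
 [642.3 108.6]
 [463.7 136.7]
 [467.3 164.2]]
eye [[636.5 154.4]
 [635.1 117.1]
 [608.9 119.6]
 [609.4 156. ]] [622.48237523 136.80302521]
fence top [[598.6 144.2]
 [597.2 132.2]
 [508.6 139.5]
 [510.3 151.8]] [553.69591636 141.93371078]
fence top scene [[507.  152. ]
 [597.4 143.3]
 [600.  134.2]
 [509.7 143.2]] [553.516911   143.17629461]
eye end scene [[601.4 168.2]
 [642.  164.3]
 [639.  111.6]
 [598.8 114.8]]
plain end scene [[460.4 166. ]
 [462.6 140.3]]
cup [[596.89072966   4.96790703]]
```

```bash
cat >> h.py <<'E'
from scipy.spatial.transform import Rotation as Ro
from plant import telemetry
def cur():
    o=telemetry.get_obs();return o,np.array(o["tool_pos"]),Ro.from_euler("xyz",o["orientation"],degrees=True)
# bar at start / fitted (m, deg)
BAR0=(np.array([.5538,.1425,0]),175.1)
KEEP=(np.array([.5395,-.1919,0]),161.7)
LEAN=18.; GZ=.031
RT=Ro.from_euler("x",180,degrees=True)*Ro.from_euler("y",-LEAN,degrees=True)  # tool in bar
def tool_from_bar(p,yaw,tilt):
    """bar origin p, yaw, tilt(+ = eye down)"""
    Rb=Ro.from_euler("z",yaw,degrees=True)*Ro.from_euler("y",-tilt,degrees=True)
    R=Rb*RT
    return p+Rb.apply([0,0,GZ])+R.apply([0,0,.019]),R
def bar_from_tool(p,R):
    Rb=R*RT.inv(); return p-R.apply([0,0,.019])-Rb.apply([0,0,GZ]),Rb
def kf(P):  # world->keeper
    return Ro.from_euler("z",-KEEP[1],degrees=True).apply(np.asarray(P)-KEEP[0])
def kw(P): return KEEP[0]+Ro.from_euler("z",KEEP[1],degrees=True).apply(P)
def delta(pt,Rt):
    o,p,R=cur()
    print("t",round(o["clock"],2),"tcp mm",(p*1000).round(1),"F",o["force"].round(1))
    print(" shift now-axes cm",(R.inv().apply(pt-p)*100).round(2)," in target axes cm",(Rt.inv().apply(pt-p)*100).round(2)," turn deg",(R.inv()*Rt).as_rotvec(degrees=True).round(2))
E
python3 - <<'E'
from h import *
p,R=tool_from_bar(*BAR0,0); print(p)
delta(p+[0,0,.1],R)
for n,uv,z in [("canister",(488,141),.13),("sugar",(499,219),.09)]: 
    P=onz("top",uv,z);print(n,P,kf(P)*1000)
E
```

```text
[0.55964986 0.14199849 0.01292993]
t 0.1 tcp mm [ 290.8 -608.7  225.7] F [ 0.4 -0.5 -0.4]
 shift now-axes cm [-56.61  56.13  11.35]  in target axes cm [-15.89  77.09  17.02]  turn deg [  4.86 -17.6   30.17]
canister [ 0.68198836 -0.38770362  0.13      ] [-196.76293676  141.16067213  130.        ]
sugar [ 0.50187514 -0.41838899  0.09      ] [-35.39383719 226.84834311  90.        ]
```

Request:
step_arm(
  plan="8.7 -2.4 2.3 0 0 0 0;8.7 -2.4 2.3 0 0 0 0;8.7 -2.4 2.3 0 0 0 0;8.7 -2.4 2.3 0 0 0 0;8.7 -2.4 2.3 0 0 0 0;8.7 -2.4 2.3 0 0 0 0;8.7 -2.4 2.3 0 0 0 0;8.7 -2.4 2.3 0 0 0 0;8.7 -2.4 2.3 0 0 0 0;8.7 -2.4 2.3 0 0 0 0;8.7 -2.4 2.3 0 0 0 0;8.7 -2.4 2.3 0 0 0 0",
)

```text
clock: 1.1
tool_pos: [0.4319, -0.2342, 0.2265]
orientation: [180.0, -0.0, -154.5]
force: [0.9, -0.8, 0.4]
opening: 0.0869
```

Request:
step_arm(
  plan="8.7 -2.4 2.3 0 0 0 0;8.7 -2.4 2.3 0 0 0 0;8.7 -2.4 2.3 0 0 0 0;8.7 -2.4 2.3 0 0 0 0;8.7 -2.4 2.3 0 0 0 0;8.7 -2.4 2.3 0 0 0 0;8.7 -2.4 2.3 0 0 0 0;8.7 0 0 0 1 -3.5 6;8.7 0 0 0 1 -3.5 6;8.7 0 0 0 1 -3.5 6;8.7 0 0 0 1 -3.5 6;8.7 0 0 0 1 -3.5 6",
)

```text
clock: 2.1
tool_pos: [0.5138, -0.0181, 0.2265]
orientation: [-179.7, 17.7, 175.7]
force: [0.3, -0.9, 0.4]
opening: 0.0873
```

Run:
```python
from h import *
p,R=tool_from_bar(*BAR0,0)
delta(p+[0,0,.06],R)
```

```text
t 2.1 tcp mm [513.8 -18.1 226.5] F [ 0.3 -0.9  0.4]
 shift now-axes cm [ 1.46 16.39 15.58]  in target axes cm [ 1.7  16.35 15.6 ]  turn deg [-0.09 -0.26  0.6 ]
```

Request:
step_arm(
  plan="8.7 0.3 3.3 0 0 0 0;8.7 0.3 3.3 0 0 0 0.3;8.7 0.3 3.3 0 0 0 0.3;8.7 0.3 3.3 0 0 0 0;8.7 0.3 3.2 0 0 0 0;8.7 0 0 3 0 0 0;8.7 0 0 3 0 0 0;8.7 0 0 3 0 0 0;8.7 0 0 3 0 0 0;8.7 0 0 2 0 0 0;8.7 0 0 0 0 0 0;8.7 0 0 0 0 0 0",
)

```text
clock: 3.1
tool_pos: [0.5538, 0.1408, 0.0866]
orientation: [-179.6, 17.4, 175.4]
force: [0.1, -0.8, 0.7]
opening: 0.0871
```

Run:
```python
from h import *
from plant import snapshot
p,R=tool_from_bar(*BAR0,0)
delta(p,R)
for n in("scene","top"): cv2.imwrite(f"pics/{n}1.png",snapshot(n))
t=cv2.imread("pics/scene1.png");cv2.imwrite("pics/s1c.png",cv2.resize(t[90:230,300:440],None,fx=4,fy=4,interpolation=cv2.INTER_CUBIC))
```

```text
t 3.1 tcp mm [553.8 140.8  86.6] F [ 0.1 -0.8  0.7]
 shift now-axes cm [1.66 0.22 7.2 ]  in target axes cm [1.73 0.17 7.18]  turn deg [-0.32 -0.55  0.3 ]
```

View pics/s1c.png

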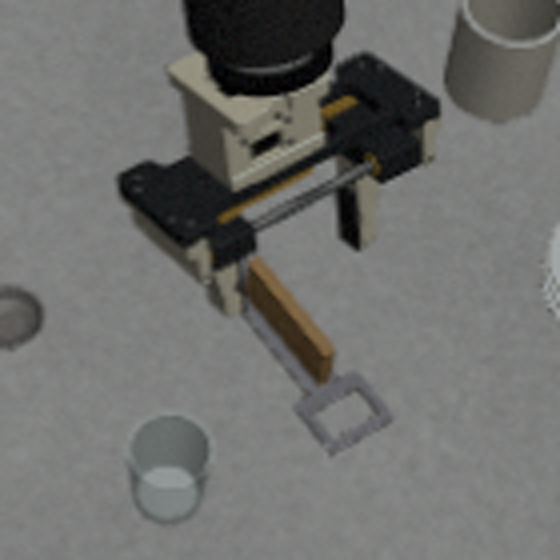

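The open fingers straddle the fence at about (290,320) in the crop, and the cup is clear. I'll descend and grip.

Request:
step_arm(
  plan="8.7 0.5 0.1 1.5 -0.3 -0.5 0.3;8.7 0.4 0 1.5 0 0 0;8.7 0.4 0.1 1.5 0 0 0;8.7 0.4 0 1.2 0 0 0;8.7 0 0 0.8 0 0 0;8.7 0 0 0.5 0 0 0;8.7 0 0 0.2 0 0 0;8.7 0 0 0 0 0 0",
)

```text
clock: 3.87
tool_pos: [0.5667, 0.1416, 0.0319]
orientation: [179.7, 15.7, 175.4]
force: [-0.6, 0.7, -0.3]
opening: 0.0869
```

Run:
```python
from h import *
p,R=tool_from_bar(*BAR0,0)
delta(p,R)
```

```text
t 3.87 tcp mm [566.7 141.6  31.9] F [-0.6  0.7 -0.3]
 shift now-axes cm [ 1.19 -0.03  1.64]  in target axes cm [ 1.26 -0.02  1.59]  turn deg [ 0.4  -2.26  0.26]
```

Run:
```python
from h import *
o,p,R=cur(); print(o["joint_pos"].round(2),o["qvel"].round(1), R.as_matrix().round(3))
```

```text
[  33.01   16.33  -52.36   47.74  -12.58 -173.59] [ 0.4 -0.9 -0.5 -0.  -0.3 -0.1] [[-0.959  0.079  0.271]
 [ 0.078  0.997 -0.016]
 [-0.271  0.005 -0.963]]
```

Request:
step_arm(
  plan="8.7 0.2 0 0.2 0 -1 0;8.7 0 0 0 0 0 0;8.7 0 0 0 0 0 0",
)

```text
clock: 4.12
tool_pos: [0.5671, 0.1415, 0.0361]
orientation: [179.6, 16.1, 175.5]
force: [-0.3, -0.6, -0.8]
opening: 0.0871
```

Run:
```python
from h import *
o,p,R=cur(); print(o["joint_pos"].round(2))
p,R=tool_from_bar(*BAR0,0)
delta(p,R)
```

```text
[  32.98   15.86  -52.46   47.96  -12.65 -173.6 ]
t 4.12 tcp mm [567.1 141.5  36.1] F [-0.3 -0.6 -0.8]
 shift now-axes cm [ 1.36 -0.03  2.02]  in target axes cm [ 1.43 -0.02  1.97]  turn deg [ 0.54 -1.93  0.37]
```

The negative pre-lean drives the wrist near its singularity: q5 is about -12° and q6 sits at its limit. I'll grip with the tool vertical instead.

Request:
step_arm(
  plan="8.7 0 0 -2 0 0 0;8.7 0 0 -2 0 0 0;8.7 0 0 -2 0 3 0;8.7 0 0 -1 0 3 0;8.7 0 0 0 0 3 0;8.7 0 0 0 0 3 0;8.7 0 0 0 0 2 0;8.7 0 0 0 0 2 0;8.7 0 0 0 0 0 0;8.7 0 0 0 0 0 0",
)

```text
clock: 4.95
tool_pos: [0.5524, 0.14, 0.0984]
orientation: [179.8, 1.0, 175.4]
force: [0.2, -1.0, -0.5]
opening: 0.0865
```

```bash
sed -i 's/^LEAN=18.; GZ=.031/LEAN=0.; GZ=.030/' h.py
python3 - <<'E'
from h import *
o,p,R=cur(); print(o["joint_pos"].round(2))
p,R=tool_from_bar(*BAR0,0)
delta(p,R)
E
```

```text
[  34.22   16.9   -23.38    0.63  -48.89 -129.24]
t 4.95 tcp mm [552.4 140.   98.4] F [ 0.2 -1.  -0.5]
 shift now-axes cm [0.02 0.24 8.74]  in target axes cm [-0.12  0.26  8.74]  turn deg [0.16 0.95 0.29]
```

Request:
step_arm(
  plan="8.7 -0.1 0.2 1.5 0 1 0.3;8.7 0 0.1 1.5 0 0 0;8.7 0 0 1.5 0 0 0;8.7 0 0 1.5 0 0 0;8.7 0 0 1.2 0 0 0;8.7 0 0 0.8 0 0 0;8.7 0 0 0.5 0 0 0;8.7 0 0 0.2 0 0 0;8.7 0 0 0 0 0 0",
)

```text
clock: 5.7
tool_pos: [0.5533, 0.1432, 0.0115]
orientation: [179.9, -0.1, 175.2]
force: [0.0, 0.7, 0.1]
opening: 0.0872
```

Run:
```python
from h import *
o,p,R=cur(); print(o["joint_pos"].round(2))
p,R=tool_from_bar(*BAR0,0)
delta(p,R)
```

```text
[  34.     24.03  -26.57   -0.25  -39.39 -128.65]
t 5.7 tcp mm [553.3 143.2  11.5] F [0.  0.7 0.1]
 shift now-axes cm [-0.06 -0.06  0.05]  in target axes cm [-0.06 -0.06  0.05]  turn deg [ 0.14 -0.09  0.06]
```

Request:
step_arm(
  plan="0.5 0 0 0 0 0 0;0.5 0 0 0 0 0 0;0.5 0 0 0 0 0 0;0.5 0 0 0 0 0 0;0.5 0 0 0 0 0 0;0.5 0 0 0 0 0 0;0.5 0 0 0 0 0 0;0.5 0 0 0 0 0 0;0.5 0 0 0 0 0 0;0.5 0 0 0 0 0 0",
)

```text
clock: 6.53
tool_pos: [0.5535, 0.1431, 0.0114]
orientation: [179.9, -0.1, 175.1]
force: [0.3, 0.2, 0.9]
opening: 0.026
```

Request:
step_arm(
  plan="0.5 0 0 0 0 0 0;0.5 0 0 0 0 0 0;0.5 0 0 0 0 0 0;0.5 0 0 0 0 0 0",
)

```text
clock: 6.87
tool_pos: [0.5535, 0.1432, 0.0115]
orientation: [179.8, -0.1, 175.1]
force: [-0.2, -0.6, 0.2]
opening: 0.0099
```

Request:
step_arm(
  plan="0.5 0 0 -0.5 0 0 0;0.5 0 0 -1.2 0 0 0;0.5 0 0 -2 0 0 0;0.5 0 0 -2 0 0 0;0.5 0 0 -2 0 0 0;0.5 0 0 -2 0 0 0;0.5 0 0 -2 0 0 0;0.5 0 0 -1.2 0 0 0;0.5 0 0 -0.5 0 0 0;0.5 0 0 0 0 0 0;0.5 0 0 0 0 0 0",
)

```text
clock: 7.78
tool_pos: [0.5532, 0.1427, 0.145]
orientation: [179.9, -0.1, 175.1]
force: [1.2, -0.6, -2.5]
opening: 0.0099
```

Run:
```python
from h import *
from plant import snapshot
S=kf
# target above: bar tilt 0 at height .12 over keeper, origin keeper x -25
p,R=tool_from_bar(kw([-.025,0,.145]),KEEP[1],0)
delta(p,R)
for n in("scene","top"): cv2.imwrite(f"pics/{n}2.png",snapshot(n))
t=cv2.imread("pics/scene2.png");cv2.imwrite("pics/s2c.png",cv2.resize(t[50:230,290:450],None,fx=3.3,fy=3.3,interpolation=cv2.INTER_CUBIC))
```

```text
t 7.78 tcp mm [553.2 142.7 145. ] F [ 1.2 -0.6 -2.5]
 shift now-axes cm [ -3.91 -34.03  -1.2 ]  in target axes cm [-11.71 -32.19  -1.1 ]  turn deg [ 0.13 -0.14 13.43]
```

View pics/s2c.png

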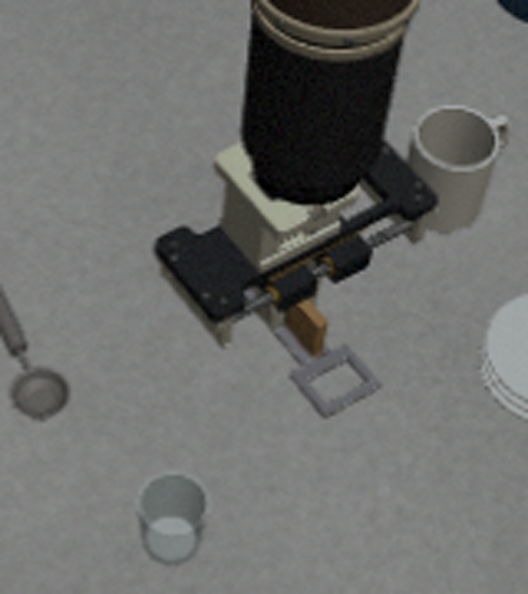

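The bar is held level, with its eye at about (335,380) in the crop, and it clears the cup. I'll carry it across now.

Request:
step_arm(
  plan="0.5 -0.1 -1 0 0 0 0;0.5 -0.3 -2.3 0 0 0 0;0.5 -0.4 -3.3 0 0 0 0;0.5 -0.4 -3.5 0 0 0 0;0.5 -0.4 -3.5 0 0 0 0;0.5 -0.4 -3.5 0 0 0 0;0.5 -0.4 -3.5 0 0 0 0;0.5 -0.4 -3.5 0 0 0 0;0.5 -0.4 -3.5 0 0 0 0;0.5 -0.4 -3.3 0 0 0 0;0.5 -0.2 -2.2 0 0 0 0;0.5 -0.1 -0.9 0 0 0 0",
)

```text
clock: 8.88
tool_pos: [0.5626, -0.2026, 0.1433]
orientation: [179.9, -0.2, 175.0]
force: [-0.4, 0.6, -0.7]
opening: 0.0099
```

Request:
step_arm(
  plan="0.5 0 0 0 0 0 3;0.5 0 0 0 0 0 4;0.5 0 0 0 0 0 4;0.5 0 0 0 0 0 2.4;0.5 0 0 0 0 0 0;0.5 0 0 0 0 0 0",
)

```text
clock: 9.38
tool_pos: [0.5633, -0.1992, 0.1439]
orientation: [179.9, -0.2, 161.8]
force: [-0.1, 0.1, -1.6]
opening: 0.0102
```

Run:
```python
from h import *
o,p,R=cur(); print(o["joint_pos"].round(1))
p,R=tool_from_bar(kw([-.025,0,.145]),KEEP[1],0)
delta(p,R)
```

```text
[  -0.9   17.2  -15.6   -0.2  -57.4 -107.2]
t 9.38 tcp mm [ 563.3 -199.2  143.9] F [-0.1  0.1 -1.6]
 shift now-axes cm [-0.01 -0.06 -1.21]  in target axes cm [-0.01 -0.06 -1.21]  turn deg [ 0.11 -0.18  0.14]
```

Request:
step_arm(
  plan="0.5 0 0 -0.5 0 3 0;0.5 0 0 -0.5 0 5 0;0.5 0 0 -0.5 0 6 0;0.5 0 0 0 0 6 0;0.5 0 0 0 0 6 0;0.5 0 0 0 0 6 0;0.5 0 0 0 0 4 0;0.5 0 0 0 0 2 0;0.5 0 0 0 0 0 0;0.5 0 0 0 0 0 0;0.5 0 0 0 0 0 0",
)

```text
clock: 10.3
tool_pos: [0.5648, -0.1996, 0.1596]
orientation: [179.8, -38.0, 161.9]
force: [0.5, 0.5, -1.0]
opening: 0.0099
```

```bash
sed -i 's/GZ=.030/GZ=.0305/' h.py
cat >> h.py <<'E'
S=-.0844
def barstate():
    o,p,R=cur(); b,Rb=bar_from_tool(p,R)
    e=Ro.from_euler("z",-KEEP[1],degrees=True)*Rb
    f=lambda x,z=0:(kf(b+Rb.apply([x,0,z]))*1000).round(1)
    print("tip(k)",f(-.09),"toe",f(-.082),"far",f(.09),"euler k",e.as_euler("xyz",degrees=True).round(2))
def tip_target(x,z,tilt,y=0):
    Rb=Ro.from_euler("z",KEEP[1],degrees=True)*Ro.from_euler("y",-tilt,degrees=True)
    return tool_from_bar(kw([x,y,z])-Rb.apply([-.09,0,0]),KEEP[1],tilt)
E
python3 - <<'E'
from h import *
from plant import snapshot
o,p,R=cur(); print(o["joint_pos"].round(1),o["moment"].round(2)); barstate()
delta(*tip_target(S-.029,.06,38))
for n in("scene","top"): 
    t=snapshot(n); cv2.imwrite(f"pics/{n}3.png",t)
t=cv2.imread("pics/top3.png");cv2.imwrite("pics/t3c.png",cv2.resize(t[110:290,340:500],None,fx=3.3,fy=3.3,interpolation=cv2.INTER_CUBIC))
t=cv2.imread("pics/scene3.png");cv2.imwrite("pics/s3c.png",cv2.resize(t[150:310,190:350],None,fx=3.7,fy=3.7,interpolation=cv2.INTER_CUBIC))
E
```

```text
[  -6.    40.5   18.3   -7.9 -105.1 -101.7] [-0.75 -2.23 -0.05]
tip(k) [-90.2  -0.9  95.1] toe [-83.9  -0.9 100. ] far [ 51.6  -0.4 206. ] euler k [ -0.18 -38.03   0.2 ]
t 10.3 tcp mm [ 564.8 -199.6  159.6] F [ 0.5  0.5 -1. ]
 shift now-axes cm [-3.99 -0.07  1.34]  in target axes cm [-3.99 -0.06  1.34]  turn deg [ 0.06 -0.03  0.16]
```

View pics/t3c.png

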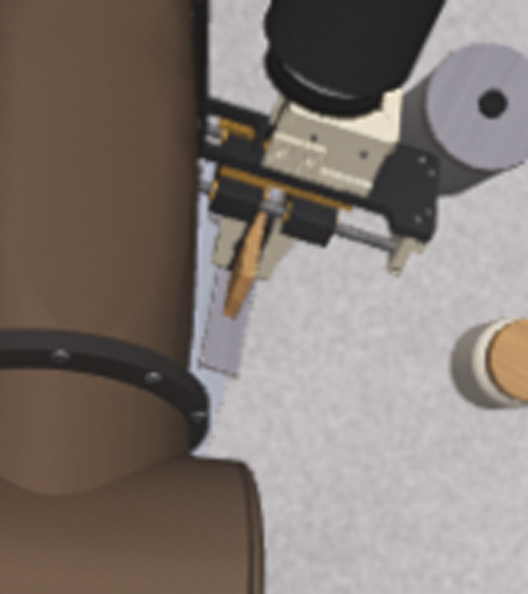

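View pics/s3c.png

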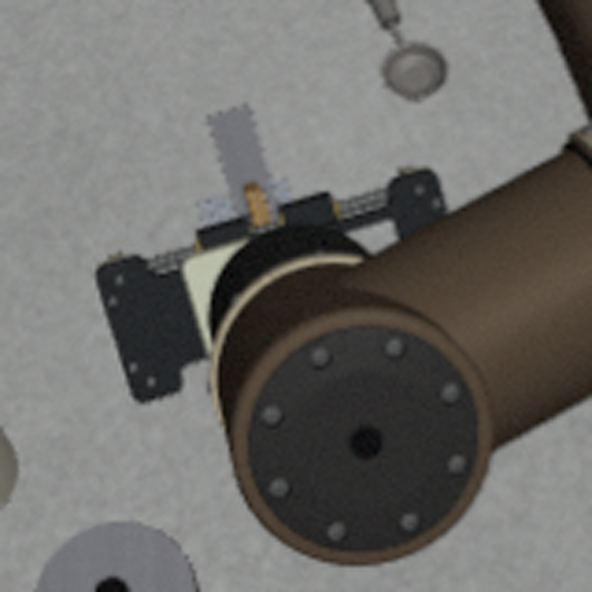

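Run:
```python
from h import *
C=onz("top",(488,141),.14)
for x in(S-.029,S-.0104):
  p,R=tip_target(x,.02,38)
  best=[]
  for ty in np.linspace(-.0965,.0965,15):
   for tx in np.linspace(-.039,.039,9):
    for tz in np.linspace(-.066,-.2,15):
      q=p+R.apply([tx,ty,tz])
      if q[2]<.155: best.append((np.hypot(*(q-C)[:2])-.0465,q.round(3)))
  print(min(best,key=lambda a:a[0]), "tcp",p)
```

```text
(np.float64(0.013944893562966479), array([ 0.652, -0.331,  0.15 ])) tcp [ 0.58655271 -0.2074612   0.08447166]
(np.float64(0.02839617784852322), array([ 0.634, -0.325,  0.15 ])) tcp [ 0.5688934  -0.20162094  0.08447166]
```

Request:
step_arm(
  plan="0.5 -0.5 0 0.2 0 0 0;0.5 -1 0 0.3 0 0 0;0.5 -1 0 0.4 0 0 0;0.5 -1 -0.1 0.3 0 0 0.2;0.5 -0.5 0 0.1 0 0 0;0.5 0 0 0 0 0 0;0.5 0 0 0 0 0 0",
)

```text
clock: 10.98
tool_pos: [0.5865, -0.208, 0.1236]
orientation: [-180.0, -38.2, 161.6]
force: [0.4, -0.1, -1.7]
opening: 0.01
```

Run:
```python
from h import *
barstate()
delta(*tip_target(S-.029,.025,38))
o,p,R=cur();print(o["force"],o["moment"])
```

```text
tip(k) [-113.3    0.7   58.9] toe [-107.     0.7   63.9] far [ 28.1   0.3 170.3] euler k [ 3.000e-02 -3.821e+01 -1.400e-01]
t 10.98 tcp mm [ 586.5 -208.   123.6] F [ 0.4 -0.1 -1.7]
 shift now-axes cm [-2.1   0.05  2.69]  in target axes cm [-2.09  0.05  2.7 ]  turn deg [ 0.06 -0.21 -0.11]
[ 0.44834292 -0.06226589 -1.7259834 ] [-8.13202210e-01 -2.33237255e+00  1.84517642e-03]
```

Request:
step_arm(
  plan="0.5 -0.2 0 0.3 0 0 0;0.5 -0.3 0 0.4 0 0 0;0.5 -0.3 0 0.4 0 0 0;0.5 -0.3 0 0.3 0 0 0;0.5 -0.1 0 0.1 0 0 0;0.5 0 0 0 0 0 0",
)

```text
clock: 11.48
tool_pos: [0.5865, -0.2078, 0.1048]
orientation: [-180.0, -38.2, 161.6]
force: [-1.1, 0.1, -1.4]
opening: 0.01
```

Request:
step_arm(
  plan="0.5 -0.1 0 0.13 0 0 0;0.5 -0.1 0 0.13 0 0 0;0.5 -0.1 0 0.13 0 0 0;0.5 -0.1 0 0.13 0 0 0;0.5 -0.1 0 0.13 0 0 0;0.5 -0.1 0 0.13 0 0 0;0.5 0 0 0 0 0 0;0.5 0 0 0 0 0 0",
)

```text
clock: 12.15
tool_pos: [0.5866, -0.2079, 0.0954]
orientation: [-180.0, -38.1, 161.6]
force: [0.2, -0.5, -1.3]
opening: 0.0105
```

Run:
```python
from h import *
barstate()
delta(*tip_target(S-.029,.020,38))
o,p,R=cur();print(o["force"],o["moment"])
```

```text
tip(k) [-113.4    0.5   30.8] toe [-107.2    0.5   35.7] far [ 28.1   0.2 141.9] euler k [ 1.000e-02 -3.814e+01 -1.200e-01]
t 12.15 tcp mm [ 586.6 -207.9   95.4] F [ 0.2 -0.5 -1.3]
 shift now-axes cm [-0.66  0.04  0.87]  in target axes cm [-0.66  0.04  0.87]  turn deg [ 0.06 -0.14 -0.09]
[ 0.17078632 -0.46088186 -1.28446899] [-0.7853249  -2.3129533   0.01690738]
```

Request:
step_arm(
  plan="0.5 -0.06 0.02 0.08 0 0 0;0.5 -0.06 0.02 0.08 0 0 0;0.5 -0.06 0 0.08 0 0 0;0.5 -0.06 0 0.08 0 0 0;0.5 -0.06 0 0.08 0 0 0;0.5 -0.06 0 0.08 0 0 0;0.5 -0.06 0 0.08 0 0 0;0.5 0 0 0 0 0 0",
)

```text
clock: 12.82
tool_pos: [0.5866, -0.2074, 0.0882]
orientation: [-180.0, -38.1, 161.6]
force: [0.5, 0.7, -0.4]
opening: 0.0094
```

Request:
step_arm(
  plan="0.5 -0.03 0 0.04 0 0 0;0.5 -0.03 0 0.04 0 0 0;0.5 0 0 0 0 0 0",
)

```text
clock: 13.07
tool_pos: [0.5866, -0.2075, 0.0874]
orientation: [-180.0, -38.1, 161.6]
force: [0.0, -0.1, -1.1]
opening: 0.01
```

Request:
step_arm(
  plan="0.5 -0.03 0 0.04 0 0 0;0.5 -0.03 0 0.04 0 0 0;0.5 0 0 0 0 0 0",
)

```text
clock: 13.32
tool_pos: [0.5866, -0.2074, 0.0864]
orientation: [180.0, -38.1, 161.6]
force: [0.9, 1.0, -1.2]
opening: 0.0102
```

Run:
```python
from h import *
barstate()
o,p,R=cur();print(o["clock"],o["force"],o["moment"])
```

```text
tip(k) [-1.133e+02  1.000e-01  2.180e+01] toe [-1.07e+02  1.00e-01  2.67e+01] far [ 28.3  -0.2 132.9] euler k [ -0.   -38.13  -0.11]
13.3167 [ 0.94288059  1.04767862 -1.18949666] [-0.81372143 -2.30024123 -0.02332735]
```

Request:
step_arm(
  plan="0.5 -0.03 0 0.04 0 0 0;0.5 -0.03 0 0.04 0 0 0;0.5 0 0 0 0 0 0",
)

```text
clock: 13.57
tool_pos: [0.5865, -0.2074, 0.0854]
orientation: [-180.0, -38.1, 161.6]
force: [0.1, -0.1, -1.1]
opening: 0.0099
```

Request:
step_arm(
  plan="0.5 -0.03 0 0.04 0 0 0;0.5 0 0 0 0 0 0",
)

```text
clock: 13.73
tool_pos: [0.5866, -0.2074, 0.0849]
orientation: [-180.0, -38.1, 161.6]
force: [-0.4, 0.0, -2.1]
opening: 0.0097
```

Request:
step_arm(
  plan="0.5 -0.03 0 0.04 0 0 0;0.5 0 0 0 0 0 0",
)

```text
clock: 13.9
tool_pos: [0.5866, -0.2074, 0.0844]
orientation: [180.0, -38.1, 161.6]
force: [-0.3, -0.5, -1.5]
opening: 0.0099
```

Request:
step_arm(
  plan="0.5 -0.03 0 0.04 0 0 0;0.5 0 0 0 0 0 0",
)

```text
clock: 14.07
tool_pos: [0.5866, -0.2074, 0.0839]
orientation: [-180.0, -38.1, 161.6]
force: [0.4, 0.9, -2.1]
opening: 0.0098
```

Request:
step_arm(
  plan="0.5 -0.03 0 0.04 0 0 0;0.5 0 0 0 0 0 0",
)

```text
clock: 14.23
tool_pos: [0.5866, -0.2075, 0.0838]
orientation: [-180.0, -38.1, 161.6]
force: [0.4, -0.3, 0.7]
opening: 0.0097
```

Run:
```python
from h import *
barstate()
o,p,R=cur();print(o["clock"],o["force"],o["moment"])
```

```text
tip(k) [-1.133e+02  1.000e-01  1.920e+01] toe [-1.07e+02  1.00e-01  2.42e+01] far [ 2.830e+01 -1.000e-01  1.303e+02] euler k [ 1.000e-02 -3.812e+01 -1.100e-01]
14.2333 [ 0.37218323 -0.34091797  0.72758016] [-0.60163449 -1.87844993 -0.0846732 ]
```

The tip touched the strip: Fz rose by about 2.5 N at tip z 19.2 mm. I'll ease up half a millimetre and draw towards the neck.

Request:
step_arm(
  plan="0.5 0.03 0 -0.04 0 0 0;0.5 0.12 0 0.09 0 0 0;0.5 0.12 0 0.09 0 0 0;0.5 0.12 0 0.09 0 0 0;0.5 0.12 0 0.09 0 0 0;0.5 0.12 0 0.09 0 0 0;0.5 0.12 0 0.09 0 0 0;0.5 0.12 0 0.09 0 0 0;0.5 0.12 0 0.09 0 0 0;0.5 0 0 0 0 0 0",
)

```text
clock: 15.07
tool_pos: [0.575, -0.2035, 0.0844]
orientation: [180.0, -38.1, 161.6]
force: [1.3, 0.2, -1.3]
opening: 0.0097
```

Run:
```python
from h import *
barstate()
o,p,R=cur();print(o["clock"],o["force"],o["moment"])
```

```text
tip(k) [-101.     0.    19.8] toe [-94.7   0.   24.7] far [ 40.6  -0.2 130.9] euler k [ -0.   -38.13  -0.11]
15.0667 [ 1.25203584  0.18419641 -1.33570626] [-0.81805201 -2.30149919 -0.0547279 ]
```

Request:
step_arm(
  plan="0.5 0.06 0 0.05 0 0 0;0.5 0.06 0 0.05 0 0 0;0.5 0.06 0 0.05 0 0 0;0.5 0.06 0 0.05 0 0 0;0.5 0 0 0 0 0 0",
)

```text
clock: 15.48
tool_pos: [0.5721, -0.2026, 0.0842]
orientation: [-180.0, -38.1, 161.6]
force: [-0.3, 0.6, -1.0]
opening: 0.0098
```

Request:
step_arm(
  plan="0.5 0.06 0 0.05 0 0 0;0.5 0 0 0 0 0 0",
)

```text
clock: 15.65
tool_pos: [0.5714, -0.2024, 0.0842]
orientation: [180.0, -38.1, 161.6]
force: [-0.2, 1.2, -1.2]
opening: 0.0096
```

Request:
step_arm(
  plan="0.5 0.06 0 0.045 0 0 0;0.5 0 0 0 0 0 0",
)

```text
clock: 15.82
tool_pos: [0.5707, -0.2022, 0.0842]
orientation: [180.0, -38.1, 161.6]
force: [0.8, -0.0, -1.2]
opening: 0.01
```

Request:
step_arm(
  plan="0.5 0.06 0 0.045 0 0 0;0.5 0 0 0 0 0 0",
)

```text
clock: 15.98
tool_pos: [0.57, -0.2019, 0.0842]
orientation: [-180.0, -38.1, 161.6]
force: [-0.3, 0.0, -0.7]
opening: 0.0102
```

Run:
```python
from h import *
barstate()
o,p,R=cur();print(o["clock"],o["force"],o["moment"])
```

```text
tip(k) [-95.8   0.   19.6] toe [-89.5   0.   24.5] far [ 45.8  -0.2 130.7] euler k [  0.   -38.13  -0.12]
15.9833 [-3.27642088e-01  2.47887181e-05 -6.68929723e-01] [-0.8116489  -2.29250391 -0.03029029]
```

Request:
step_arm(
  plan="0.5 0.06 0 0.045 0 0 0;0.5 0 0 0 0 0 0",
)

```text
clock: 16.15
tool_pos: [0.5693, -0.2017, 0.0842]
orientation: [-180.0, -38.1, 161.6]
force: [0.3, -0.3, -0.9]
opening: 0.0098
```

Request:
step_arm(
  plan="0.5 0.06 0 0.045 0 0 0;0.5 0 0 0 0 0 0",
)

```text
clock: 16.32
tool_pos: [0.5686, -0.2014, 0.0842]
orientation: [180.0, -38.1, 161.6]
force: [0.2, 0.2, -1.9]
opening: 0.0097
```

Request:
step_arm(
  plan="0.5 0.06 0 0.045 0 0 0;0.5 0 0 0 0 0 0",
)

```text
clock: 16.48
tool_pos: [0.568, -0.2013, 0.0843]
orientation: [-180.0, -38.1, 161.6]
force: [1.3, 0.0, -1.6]
opening: 0.0099
```

Request:
step_arm(
  plan="0.5 0.04 0 0.03 0 0 0;0.5 0 0 0 0 0 0",
)

```text
clock: 16.65
tool_pos: [0.5678, -0.2011, 0.0843]
orientation: [180.0, -38.1, 161.6]
force: [1.5, -0.6, -1.6]
opening: 0.0098
```

Request:
step_arm(
  plan="0.5 0.04 0 0.03 0 0 0;0.5 0 0 0 0 0 0",
)

```text
clock: 16.82
tool_pos: [0.5675, -0.2011, 0.0842]
orientation: [180.0, -38.0, 161.6]
force: [2.9, -1.2, -1.8]
opening: 0.0099
```

Run:
```python
from h import *
barstate()
o,p,R=cur();print(o["clock"],o["force"],o["moment"])
```

```text
tip(k) [-93.3   0.   19.7] toe [-87.    0.   24.6] far [ 48.5  -0.2 130.6] euler k [ -0.   -38.04  -0.11]
16.8167 [ 2.87135203 -1.21940909 -1.8069913 ] [-1.34057939 -3.45661105 -0.00604996]
```

The neck contact is felt: about 3 N towards keeper -x with the toe at keeper x -87. That puts the stud at about -83, against -84.4 from the picture. Next I'll plan levelling about the toe edge.

```bash
cat >> h.py <<'E'
def toe_pose(x,zoff,tilt,y=0.,yaw=0.):
    z=zoff+.008*np.sin(np.radians(tilt))
    Rb=Ro.from_euler("z",KEEP[1]+yaw,degrees=True)*Ro.from_euler("y",-tilt,degrees=True)
    return tool_from_bar(kw([x,y,z])-Rb.apply([-.082,0,0]),KEEP[1]+yaw,tilt)
def seq(x,zoff,tilts):
    o,p,R=cur()
    for t in tilts:
        pt,Rt=toe_pose(x,zoff,t)
        print(t,(R.inv().apply(pt-p)*100).round(3),(R.inv()*Rt).as_rotvec(degrees=True).round(2)); p,R=pt,Rt
E
python3 - <<'E'
from h import *
seq(-.087,.0195,[38.04,36,34,32,30,28,26,24,22,20])
E
```

```text
38.04 [-0.014 -0.009  0.016] [ 0.07  0.   -0.09]
36 [0.022 0.    0.311] [ 0.   -2.04 -0.  ]
34 [0.022 0.    0.305] [ 0. -2.  0.]
32 [ 0.022 -0.     0.306] [ 0. -2. -0.]
30 [0.022 0.    0.307] [-0. -2.  0.]
28 [0.023 0.    0.308] [ 0. -2.  0.]
26 [ 0.023 -0.     0.309] [ 0. -2. -0.]
24 [0.024 0.    0.31 ] [-0. -2.  0.]
22 [ 0.025 -0.     0.31 ] [ 0. -2. -0.]
20 [ 0.025 -0.     0.311] [-0. -2. -0.]
```

Request:
step_arm(
  plan="0.5 0.02 0 0.31 0 -2 0;0.5 0.02 0 0.31 0 -2 0;0.5 0.02 0 0.31 0 -2 0;0.5 0 0 0 0 0 0",
)

```text
clock: 17.15
tool_pos: [0.5616, -0.1989, 0.078]
orientation: [180.0, -31.9, 161.6]
force: [4.3, -1.1, -1.2]
opening: 0.0099
```

Run:
```python
from h import *
barstate()
o,p,R=cur();print(o["clock"],o["force"].round(1),o["moment"].round(2))
```

```text
tip(k) [-93.6  -0.2  20.7] toe [-86.8  -0.2  24.9] far [ 59.3  -0.4 115.8] euler k [-3.000e-02 -3.189e+01 -8.000e-02]
17.15 [ 4.3 -1.1 -1.2] [-0.92 -3.37 -0.07]
```

Run:
```python
from h import *
barstate()
seq(-.0872,.0197,[30,28,26,24,22,20])
```

```text
tip(k) [-93.6  -0.2  20.7] toe [-86.8  -0.2  24.9] far [ 59.3  -0.4 115.8] euler k [-3.000e-02 -3.189e+01 -8.000e-02]
30 [-0.069 -0.027  0.354] [ 0.07 -1.89 -0.07]
28 [0.023 0.    0.308] [ 0. -2.  0.]
26 [0.023 0.    0.309] [ 0. -2. -0.]
24 [ 0.024 -0.     0.31 ] [-0. -2.  0.]
22 [ 0.025 -0.     0.31 ] [ 0. -2. -0.]
20 [ 0.025 -0.     0.311] [-0. -2. -0.]
```

Request:
step_arm(
  plan="0.5 -0.05 0 0.35 0 -2 0;0.5 0.02 0 0.31 0 -2 0;0.5 0.02 0 0.31 0 -2 0;0.5 0 0 0 0 0 0",
)

```text
clock: 17.48
tool_pos: [0.5569, -0.1974, 0.0696]
orientation: [180.0, -26.0, 161.6]
force: [2.9, -0.3, -0.8]
opening: 0.0099
```

Run:
```python
from h import *
o,p,R=cur();print(o["clock"],o["force"].round(1),o["moment"].round(2))
barstate()
seq(-.087,.0197,[24,22,20,18,16,14])
```

```text
17.4833 [ 2.9 -0.3 -0.8] [-0.81 -2.92 -0.09]
tip(k) [-94.1  -0.2  19.8] toe [-87.   -0.2  23.3] far [67.7 -0.4 98.6] euler k [-2.000e-02 -2.598e+01 -9.000e-02]
24 [ 0.016 -0.028  0.313] [ 0.06 -1.98 -0.08]
22 [ 0.025 -0.     0.31 ] [ 0. -2. -0.]
20 [ 0.025 -0.     0.311] [-0. -2. -0.]
18 [0.026 0.    0.312] [ 0. -2. -0.]
16 [ 0.027 -0.     0.312] [-0. -2.  0.]
14 [0.028 0.    0.313] [ 0. -2. -0.]
```

Force is steady at about 3 N on the neck and the toe is in place. Continuing.

Request:
step_arm(
  plan="0.5 0.02 -0.02 0.31 0 -2 0;0.5 0.02 0 0.31 0 -2 0;0.5 0.02 0 0.31 0 -2 0;0.5 0 0 0 0 0 0",
)

```text
clock: 17.82
tool_pos: [0.5529, -0.1962, 0.0611]
orientation: [180.0, -20.0, 161.6]
force: [3.8, 0.4, -0.7]
opening: 0.0099
```

Run:
```python
from h import *
o,p,R=cur();print(o["clock"],o["force"].round(1),o["moment"].round(2))
barstate()
seq(-.087,.0197,[18,16,14,12,10])
```

```text
17.8167 [ 3.8  0.4 -0.7] [-0.34 -2.83 -0.11]
tip(k) [-94.7  -0.   19.5] toe [-87.1  -0.1  22.2] far [74.5 -0.3 81.1] euler k [ -0.03 -20.03  -0.09]
18 [ 0.047 -0.016  0.299] [ 0.06 -2.03 -0.08]
16 [ 0.027 -0.     0.312] [-0. -2.  0.]
14 [0.028 0.    0.313] [ 0. -2. -0.]
12 [ 0.029 -0.     0.313] [ 0. -2. -0.]
10 [ 0.029 -0.     0.314] [ 0. -2. -0.]
```

Request:
step_arm(
  plan="0.5 0.03 -0.01 0.3 0 -2 0;0.5 0.03 0 0.31 0 -2 0;0.5 0.03 0 0.31 0 -2 0;0.5 0 0 0 0 0 0",
)

```text
clock: 18.15
tool_pos: [0.5495, -0.1952, 0.0523]
orientation: [180.0, -14.1, 161.6]
force: [4.8, -1.4, -2.5]
opening: 0.0099
```

Run:
```python
from h import *
o,p,R=cur();print(o["clock"],o["force"].round(1),o["moment"].round(2))
barstate()
seq(-.087,.0197,[12,10,8,6,4,2,0])
```

```text
18.15 [ 4.8 -1.4 -2.5] [-0.88 -2.86  0.03]
tip(k) [-95.    0.1  19.3] toe [-87.3   0.1  21.2] far [79.6 -0.2 63. ] euler k [-1.000e-02 -1.406e+01 -1.000e-01]
12 [ 0.064 -0.002  0.289] [ 0.03 -2.06 -0.1 ]
10 [ 0.029 -0.     0.314] [ 0. -2. -0.]
8 [0.03  0.    0.314] [-0. -2.  0.]
6 [ 0.031 -0.     0.314] [ 0. -2. -0.]
4 [0.032 0.    0.315] [-0. -2. -0.]
2 [0.033 0.    0.315] [ 0. -2. -0.]
0 [ 0.034 -0.     0.315] [-0. -2. -0.]
```

Request:
step_arm(
  plan="0.5 0.02 0 0.3 0 -2 0;0.5 0.02 0 0.31 0 -2 0;0.5 0.02 0 0.31 0 -2 0;0.5 0 0 0 0 0 0",
)

```text
clock: 18.48
tool_pos: [0.547, -0.1945, 0.0434]
orientation: [-180.0, -8.1, 161.6]
force: [5.7, -2.5, -2.6]
opening: 0.0097
```

Run:
```python
from h import *
from plant import snapshot
o,p,R=cur();print(o["clock"],o["force"].round(1),o["moment"].round(2))
barstate()
seq(-.0875,.0197,[6,4,2,0])
for n in("scene","top"): 
    t=snapshot(n); cv2.imwrite(f"pics/{n}4.png",t)
t=cv2.imread("pics/top4.png");t2=cv2.resize(t[150:260,360:440],None,fx=5,fy=5,interpolation=cv2.INTER_CUBIC)
s=cv2.imread("pics/scene4.png");s2=cv2.resize(s[180:290,235:315],None,fx=5,fy=5,interpolation=cv2.INTER_CUBIC)
cv2.imwrite("pics/c4.png",np.hstack([t2,s2])[:, :800])
```

```text
18.4833 [ 5.7 -2.5 -2.6] [-0.94 -2.34  0.  ]
tip(k) [-95.5   0.3  19.3] toe [-87.5   0.3  20.4] far [82.7 -0.  44.7] euler k [ 0.01 -8.1  -0.1 ]
6 [0.043 0.013 0.29 ] [ 0.  -2.1 -0.1]
4 [0.032 0.    0.315] [-0. -2. -0.]
2 [0.033 0.    0.315] [ 0. -2. -0.]
0 [ 0.034 -0.     0.315] [-0. -2. -0.]
```

View pics/c4.png

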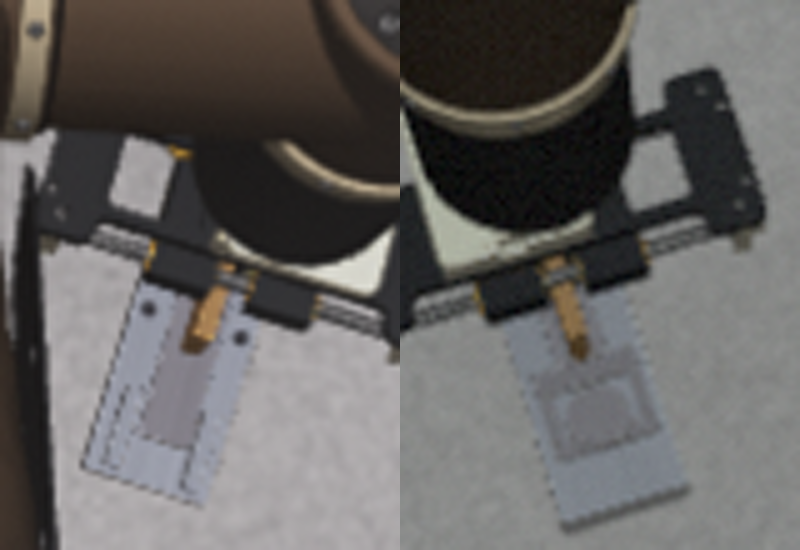

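The scene view (right half) shows the head at about (598,410) through the eye, with the end rim beyond it. The top view (left half) shows the plain end at about (170,440) between the cheek marks. I'll level the last 8° and ease the neck force slightly.

Request:
step_arm(
  plan="0.5 0 0 0.3 0 -2 0;0.5 0.02 0 0.31 0 -2 0;0.5 0 0 0 0 0 0",
)

```text
clock: 18.83
tool_pos: [0.5458, -0.1942, 0.0371]
orientation: [-180.0, -4.1, 161.6]
force: [4.3, -1.5, -1.7]
opening: 0.0095
```

Run:
```python
from h import *
o,p,R=cur();print(o["clock"],o["force"].round(1),o["moment"].round(2))
barstate()
seq(-.0878,.0197,[2,1,0])
```

```text
18.8333 [ 4.3 -1.5 -1.7] [-0.79 -1.92  0.  ]
tip(k) [-95.6   0.4  19.2] toe [-87.7   0.4  19.7] far [83.9  0.1 32.1] euler k [ 0.01 -4.13 -0.11]
2 [0.025 0.024 0.279] [-0.01 -2.13 -0.11]
1 [0.018 0.    0.157] [-0. -1. -0.]
0 [ 0.019 -0.     0.157] [ 0. -1. -0.]
```

Request:
step_arm(
  plan="0.5 0 0 0.15 0 -1 0;0.5 0.01 0 0.15 0 -1 0;0.5 0.01 0 0.15 0 -1 0;0.5 0 0 0 0 0 0",
)

```text
clock: 19.17
tool_pos: [0.5453, -0.1941, 0.0326]
orientation: [-180.0, -1.2, 161.6]
force: [3.3, -1.2, 0.5]
opening: 0.01
```

Run:
```python
from h import *
o,p,R=cur();print(o["clock"],o["force"].round(1),o["moment"].round(2))
barstate()
seq(-.0878,.0197,[0])
```

```text
19.1667 [ 3.3 -1.2  0.5] [-0.4  -1.21 -0.01]
tip(k) [-95.9   0.4  19.2] toe [-87.9   0.4  19.3] far [84.1  0.1 23. ] euler k [ 0.03 -1.23 -0.11]
0 [0.033 0.026 0.139] [-0.03 -1.23 -0.11]
```

Request:
step_arm(
  plan="0.5 0 0 0.07 0 -0.6 0;0.5 0 0 0.06 0 -0.6 0;0.5 0 0 0 0 0 0;0.5 0 0 0 0 0 0",
)

```text
clock: 19.5
tool_pos: [0.5454, -0.1942, 0.0315]
orientation: [-180.0, 0.0, 161.6]
force: [2.3, -0.6, 3.9]
opening: 0.0097
```

Run:
```python
from h import *
o,p,R=cur();print(o["clock"],o["force"].round(1),o["moment"].round(2))
barstate()
```

```text
19.5 [ 2.3 -0.6  3.9] [-0.27 -0.48 -0.03]
tip(k) [-96.3   0.5  20.1] toe [-88.3   0.4  20.1] far [83.7  0.1 19.9] euler k [ 0.02  0.03 -0.1 ]
```

The bar is level at z 20.0 mm with about 5 N of bearing. Releasing.

Request:
step_arm(
  plan="4 0 0 0 0 0 0;4 0 0 0 0 0 0;4 0 0 0 0 0 0;4 0 0 0 0 0 0;4 0 0 0 0 0 0;4 0 0 0 0 0 0",
)

```text
clock: 20.0
tool_pos: [0.5451, -0.194, 0.0311]
orientation: [-180.0, 0.0, 161.6]
force: [0.0, -0.3, -0.2]
opening: 0.0388
```

Request:
step_arm(
  plan="4 0 0 -0.5 0 0 0;4 0 0 -1 0 0 0;4 0 0 -2 0 0 0;4 0 0 -3 0 0 0;4 0 0 -3 0 0 0;4 0 0 -3 0 0 0;4 0 0 -3 0 0 0;4 0 0 -2 0 0 0;4 0 0 0 0 0 0",
)

```text
clock: 20.75
tool_pos: [0.5475, -0.1946, 0.2128]
orientation: [179.9, 0.6, 161.6]
force: [0.9, -0.0, -0.5]
opening: 0.0402
```

Run:
```python
from h import *
o,p,R=cur();print(p,o["force"],o["opening"])
print("to bar-free spot (0.40,-0.45,.25):",R.inv().apply(np.array([.36,-.52,.22])-p)*100, "straight back", R.inv().apply(np.array([.42,.1,.22])-p)*100)
```

```text
[ 0.54752215 -0.19455027  0.21284375] [ 0.89100144 -0.04133513 -0.45885783] 0.04022274611580685
to bar-free spot (0.40,-0.45,.25): [  7.53344374 -36.79498077  -0.84234869] straight back [21.37561172 23.93713535 -0.90911308]
```

Request:
step_arm(
  plan="4 0.3 -1.5 0 0 0 0;4 0.6 -3 0 0 0 0;4 0.7 -3.4 0 0 0 0;4 0.7 -3.4 0 0 0 0;4 0.7 -3.4 0 0 0 0;4 0.7 -3.4 0 0 0 0;4 0.7 -3.4 0 0 0 0;4 0.7 -3.4 0 0 0 0;4 0.7 -3.4 0 0 0 0;4 0.7 -3.4 0 0 0 0;4 0.7 -3 0 0 0 0;4 0.3 -1.5 0 0 0 0",
)

```text
clock: 21.75
tool_pos: [0.3566, -0.516, 0.2057]
orientation: [180.0, -0.0, 161.5]
force: [0.1, 1.0, -0.5]
opening: 0.04
```

Run:
```python
from h import *
from plant import snapshot
for n in("scene","top"): 
    t=snapshot(n); cv2.imwrite(f"pics/{n}5.png",t)
t=cv2.imread("pics/top5.png");t2=cv2.resize(t[150:260,360:440],None,fx=5,fy=5,interpolation=cv2.INTER_CUBIC)
s=cv2.imread("pics/scene5.png");s2=cv2.resize(s[185:295,235:315],None,fx=5,fy=5,interpolation=cv2.INTER_CUBIC)
cv2.imwrite("pics/c5.png",np.hstack([t2,s2])[:, :800])
```

```text
(no output)
```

View pics/c5.png

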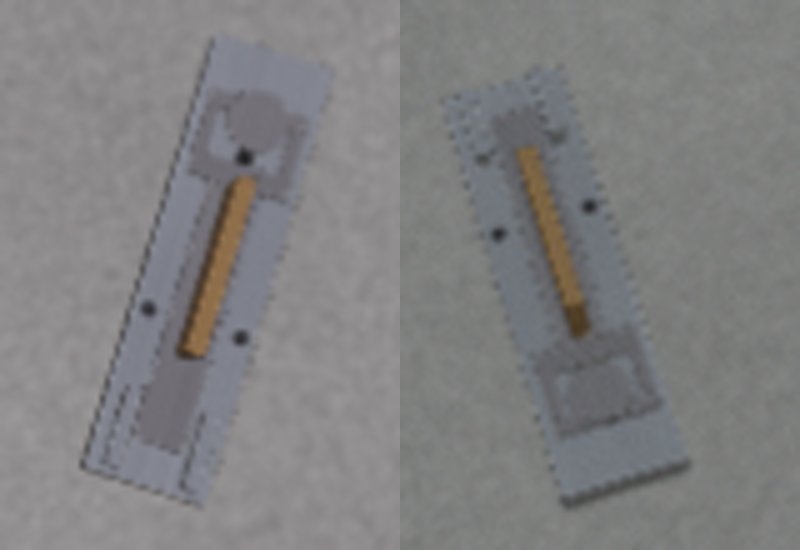

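View pics/top5.png

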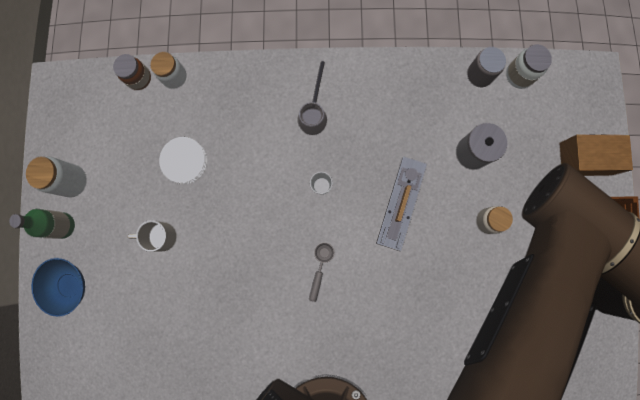

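The head at about (258,120) in the left half overlaps the eye's end rim, the plain end lies centred between the cheeks, and the crockery looks unmoved. One numeric check, then hand in.

Run:
```python
from h import *
from plant import workorder
u=lambda p,o:((p[0]+.5)/5-.5+o[0],(p[1]+.5)/5-.5+o[1])
f=lambda n,P,o,z:(kf(np.mean([onz(n,u(p,o),z) for p in P],0))*1000).round(1)
print("plain end k",f("top",[(142,440),(188,452)],(360,150),.025))
print("fence top k",f("top",[(231,180),(255,185),(206,355),(180,350)],(360,150),.067),f("scene",[(117,150),(138,149),(187,298),(164,308)],(235,185),.067))
a=cv2.imread("pics/top0.png").astype(int);b=cv2.imread("pics/top5.png").astype(int)
d=(np.abs(a-b).max(2)>40).astype(np.uint8); d=cv2.morphologyEx(d,cv2.MORPH_OPEN,np.ones((3,3),np.uint8))
n,_,st,_=cv2.connectedComponentsWithStats(d); print(st[1:])
print(telemetry.get_obs()["clock"]); workorder.close_job()
```

```text
plain end k [81.8  4.4 25. ]
fence top k [-5.6 -0.9 67. ] [-5.9 -1.9 67. ]
[[  447   165   160   235 15194]
 [  261   183    14    43   309]
 [  395   185    16    37   230]
 [  607   193    33    72   983]
 [  266   227     3     3     9]
 [  608   252     3     3     9]
 [  606   257     4     4    14]
 [  606   264     5     6    26]
 [  562   309    78    91  5163]
 [  280   371   138    29  1825]
 [  305   379    41    16   469]
 [  299   386     4     5    19]]
21.85
the job is handed in; nothing more can be done
```

The divider bar is fitted on the keeper strip and released, and the job was handed in at 21.9 s. No verdict was reported.

**What I did:**
- I gripped the bar by its fence, carried it over the cup, and tilted it 38° with the eye end low.
- I lowered the rim beyond the head until the tip touched the strip, then drew it back until the toe edge met the neck, at about 3 N.
- I levelled it about that edge, opened the gripper and withdrew clear.
- The highest force I read was about 7 N, between moves rather than continuously.

**Last checks:**
- **Level:** before release the gripper read 0.0° tilt, with the underside at 20.0 mm, which is the strip's top.
- **Eye and head:** both pictures show the stud's head over the eye's end rim.
- **Position along the strip:** the plain end is at keeper x about +82, inside the cradle. The fence centre is at about -6, as expected for a bar against the stud.
- **Crockery:** comparing the first and last top pictures showed changes only at the bar, the strip and the arm. The part of the picture the arm covers was not checked.

**What disagreed:**
- **Stud position:** by feel it was at about keeper x -83 to -84, against -84.4 from the pictures.
- **Plain end sideways:** hand-picked corners put it at y +4.4 mm, which would be touching a cheek. The fence measured -1 to -2 mm, the gripper pose gave about 0, and the picture shows it between the cheeks. I took the +4.4 as a picking error and did not re-measure it.
- **First grasp attempt:** leaning the gripper towards the robot ran a wrist joint to its limit, without contact, so I gripped upright instead.

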